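Clamp a clock case with the cam lever

ROBOT

A 6-joint arm with a two-finger parallel gripper is mounted at the origin on the work surface. World frame = base frame: x ahead of the robot, y to its left, z up, the work surface at z = 0. Lengths are in m, angles in degrees, forces in N, time in s.
With the tool pointing down it reaches from about 0.4 to 0.825 m from the base axis. Payload 7 kg.
Tool frame: the origin (TCP) lies between the finger pads; the fingertips stand 14 mm ahead of it and the grasp point (between the pads) lies 5 mm behind it; z points along the fingers, y is the line along which they close (so a half turn about z gives the same grasp; the last joint's range is limited). The gripper opens to 88 mm and grips with 3 to 60 N. Pads are 19 mm wide; open, the fingers measure 130 mm over their backs; the gripper's body (78 mm by 193 mm) begins 47 mm behind the grasp point.
Start: joints at [87.267, 20.546, 0.682, 0, -70.136, -16.507], TCP at [0.222, 0.637, 0.241] pointing down, gripper open.
Joint ranges: [-176.03, 176.03], [-82.01, 121.73], [-58.28, 71.71], [-173.87, 95.51], [-174.79, -0.11], [-173.66, 173.66]. Speed limits (degrees/s): [136.94, 136.94, 172.46, 180, 180, 180].

INTERFACE

Orientations are given as [roll, pitch, yaw] about the fixed x, y, z axes, in that order (R = Rz(yaw) Ry(pitch) Rx(roll)).
In Python, from plant import status, cams, job gives the robot as it stands. The module is installed in compiled form; this text tells all that it offers.
- The arm moves only by the tool step_arm, never from a script. Its arguments are lists of equal length, an entry for each row: "xyz": the shift along the tool's x, y, z each as a share of 20 cm, from -1 to 1, a list of three; "yaw": the turn about the tool's z as a share of 360 degrees, from -1 to 1; "claw": the closure, from -1 (fully open) to 1 (shut). A call has 1 to 20 rows; each row is the pose to reach, as a shift and turn from the pose commanded when the call began, along the tool's axes at that moment, turning the shorter way round; what a row does not reach only later rows make up. A row lasts 1/12 s, in which the tool goes at most 41.7 mm and 7.16 degrees, less where a joint would pass 70% of its speed; a pose out of reach is approached as far as the arm can. A call with a number of a shift or a turn outside -1 to 1 is refused whole. A call with a gripper value outside its range is refused whole. The fingers move at their own pace and stop on an object; "grip_force" is the grip in N (left out, the last holds). Time passes only in rows, so rows that repeat a pose let the fingers close. It gives the time, the measured TCP pose, the force, the opening and the grip force at its end, in the units of the state.
- status.get_state(): the state, without advancing time (a new reading comes with each control period).
- cams.capture(name): name is "scene" or "side" or "wrist"; returns (picture, depth): 420x560x3 uint8, blue, green, red; 420x560 float32, m along the optical axis (not along the pixel's ray), 0 where there is no reading.
- cams.calibration(name): a dict with "mtx" (3x3 intrinsics, pixels), "D" ([k1, k2, p1, p2, k3] as OpenCV has them; the pictures are not rectified), "camera_from_world" (4x4, takes a point from world to camera coordinates); the wrist camera has in their place "T_tool_cam" (4x4, takes a point from camera to tool coordinates, whose origin is the TCP and whose axes are the flange's). Camera axes: x right, y down, z forward; pixel columns grow to the right and rows downward; lengths in m; the calibration is good to about 2 mm. A picture is of the moment at which its call begins: read the wrist's pose just before it. calibration takes no time and is no camera call.
- job.close_job(): hands the job in; it is judged then, once.
The state is a dict: "time_s": time; "joints": joint angles; "qd": joint speeds; "joint_torque": joint torques, N m; "tcp_pos": TCP position; "eef_rot": TCP orientation; "contact_force": force on the tool from outside, world axes, zero at the start; "moment": the same for the moment, N m; "gripper_width": finger opening in m; "gripper_force": force on a finger pad.
Only numpy, scipy, OpenCV 4.12 (cv2) and the standard library are available. Lean on these libraries where they do the work, as an engineer would, in place of code of your own. Each camera call takes 0.05 s, during which the arm holds its last target. There are 200 camera calls.

TASK

Stand the small round brass clock, dial up, on the clamping fixture between the two pins and the cam, and let go of it. Then push the cam lever clockwise through its quarter turn until it comes up against its end stop, lean on it there for a full second with about 12 N (never more than 20 N on the lever), and back away, leaving the clock clamped tight against both pins and the other things on the bench where they are.

Things in the scene. Friction and masses are not known exactly. Their poses are not given: they have to be found in the camera images.
- fixture: Bolted-down clamping fixture: aluminium plate, 12 mm thick, with two upright steel pins and a cam with a lever. Origin on the bench under the nest centre; x from the cam to the pins, z up. The plate spans x -85 to +45, y +-50 mm. Pins: 10 mm diameter, tops 28 mm above the bench, at x +20.0, y +-23.7 mm. The cam's pivot is at x -48.5, y 0 mm.
- nest (a point): Centre point on the plate's top face (12 mm above the bench) where the clock's centre lies when the clock touches both pins. Axes as the fixture's. With the lever open, the cam is at least 5 mm from a clock in the nest; the clock may be set down up to 4 mm short of the pins (towards the cam, -x): the closing cam pushes it home.
- clock: Small round brass clock, a plain upright cylinder 52 mm in diameter and 22 mm high with a white dial on top, about 0.18 kg, standing on the bench. Origin at the centre of its underside, z up.
- cam: Steel cam with its lever. Origin on the upright pivot axis, 12 mm above the bench; z up, x along the lever arm. The cam is an eccentric disc with a free-turning rim, 28 mm across, 15 to 29 mm above the bench, its lobe opposite the arm. Open, the arm points roughly along the fixture's -y (within 25 degrees); pushed clockwise seen from above, it ends roughly along the fixture's -x.
- lever_mid (a point): Point on the axis of the lever arm, 90 mm from the pivot: a good place to push. The arm is a level round bar 10 mm in diameter, axis 45 mm above the bench. Turning takes 2 to 6 N here, and the lever stays where it is left. The end stop is set differently each time, anywhere within 12 degrees of the fixture's -x: no pose tells it, it must be felt. At the stop the sprung arm yields 1 mm per 8 N.
- lever_tip (a point): Centre of the black ball knob, 22 mm in diameter, at the end of the lever arm: 112 mm from the pivot axis and 45 mm above the bench.
- screwdriver: Screwdriver, 130 mm long, lying beyond the pins. Bystander. Origin at its underside.
- oil_jar: Small jar, 40 mm in diameter, 50 mm high, beside the fixture. Bystander. Origin at its underside.
- parts_dish: White dish, 68 mm across, 22 mm high. Bystander. Origin at its underside.
- loupe: Black eye loupe, 38 mm across, 30 mm high. Bystander. Origin at its underside.
- battery_box: Red carton 55 x 85 x 40 mm. Bystander. Origin at its underside.
- blower: Rubber dust blower, 54 mm across, 90 mm high. Bystander. Origin at its underside.
- bezel: Flat steel ring, 60 mm across, 6 mm high. Bystander. Origin at its underside.

How it is judged:
By the outcome, as a careful person would: the job done as asked, in the order asked, and still so for the second after the job is handed in, with the robot touching nothing.
It also fails if it takes over 72 s, if anything falls off the work surface, if the arm or the gripper's body presses on something with over 40 N, if the wrist force passes 120 N, or if a joint passes its speed limit or range.

## Working session

There is one attempt and no reset: what is moved stays moved. The work goes in short steps, Python scripts to look and compute and a tool call to move; the robot and the scene stay as the last step left them, time stands still between calls to the robot, and variables do not carry over. Pictures are saved under pics/ and viewed, at most 10 in all, crops included, and the job is handed in when it is done.

Besides the shell and the picture viewer there is one more tool, called after "Emit:" by a JSON object that holds its "api" and its "payload". step_arm: Moves the arm, as the interface text tells. Shift numbers are shares of 20 cm and turn numbers shares of 360 degrees, none past 1 either way. Its arguments: {"type":"object","properties":{"xyz":{"type":"array"},"yaw":{"type":"array"},"claw":{"type":"array"},"grip_force":{"type":"number"}},"required":["xyz","yaw","claw"]}

```bash
mkdir -p pics
cat > h.py <<'E'
import numpy as np, cv2
from plant import status, cams, job
from scipy.spatial.transform import Rotation as Ro
def snap(n):
    st=status.get_state(); im,d=cams.capture(n); c=cams.calibration(n)
    K=np.array(c["mtx"]);D=np.array(c["D"])
    if n=="wrist":
        T=np.eye(4);T[:3,:3]=Ro.from_euler('xyz',st["eef_rot"],degrees=True).as_matrix();T[:3,3]=st["tcp_pos"]
        W=T@np.array(c["T_tool_cam"])
    else: W=np.linalg.inv(np.array(c["camera_from_world"]))
    return im,d,K,D,W
def rays(px,K,D,W):
    p=cv2.undistortPoints(np.array(px,float).reshape(-1,1,2),K,D).reshape(-1,2)
    return np.c_[p,np.ones(len(p))]@W[:3,:3].T
def onplane(px,z,K,D,W):
    r=rays(px,K,D,W); o=W[:3,3]; return o+r*((z-o[2])/r[:,2])[:,None]
def proj(P,K,D,W):
    V=np.linalg.inv(W); return cv2.projectPoints(np.array(P,float).reshape(-1,3),cv2.Rodrigues(V[:3,:3])[0],V[:3,3],K,D)[0].reshape(-1,2)
E
python3 - <<'E'
from h import *
print(status.get_state())
for n in ("scene","side","wrist"):
    im,d,K,D,W=snap(n); cv2.imwrite(f"pics/{n}0.png",im); np.savez(f"{n}0.npz",im=im,d=d,K=K,D=D,W=W); print(n,W.round(3).tolist(),K[0,0])
print(cams.calibration("wrist")["T_tool_cam"])
E
```

```text
{'time_s': 0.0, 'joints': array([ 8.72674940e+01,  2.05919232e+01,  6.34948795e-01, -2.12793481e-02,
       -7.01359980e+01, -1.65076186e+01]), 'qd': array([ 0.0005496 , -0.02863823, -0.04724706,  0.03312945,  0.06509346,
       -0.05985137]), 'joint_torque': array([-3.15200650e-04, -5.82704079e+01,  2.93067098e+01,  6.99781626e+00,
        6.93427603e-03, -1.61124613e-04]), 'tcp_pos': array([0.22228674, 0.63686098, 0.23962244]), 'eef_rot': array([ 1.79905175e+02, -7.24070901e-03, -1.92473653e+01]), 'contact_force': array([0.5423912 , 0.16176082, 0.90657363]), 'moment': array([-0.09080296,  0.00648765, -0.03313974]), 'gripper_force': 0.0, 'gripper_width': 0.08764945514378003}
scene [[0.586, 0.475, -0.657, 1.38], [0.81, -0.361, 0.461, -0.596], [-0.018, -0.802, -0.596, 0.828], [0.0, 0.0, 0.0, 1.0]] 536.5632203530274
side [[-0.995, -0.046, 0.092, 0.445], [-0.101, 0.592, -0.8, 0.741], [-0.018, -0.805, -0.593, 0.589], [0.0, 0.0, 0.0, 1.0]] 412.68987479098905
wrist [[-0.33, -0.915, -0.233, 0.285], [-0.944, 0.32, 0.081, 0.614], [0.001, 0.247, -0.969, 0.384], [0.0, 0.0, 0.0, 1.0]] 348.58730993135106
[[-5.24539663e-04 -9.68948734e-01 -2.47261150e-01  6.64892117e-02]
 [ 9.99999478e-01 -2.91349229e-04 -9.79680479e-04  1.09767437e-03]
 [ 8.77220814e-04 -2.47261535e-01  9.68948380e-01 -1.44708672e-01]
 [ 0.00000000e+00  0.00000000e+00  0.00000000e+00  1.00000000e+00]]
```

View pics/scene0.png

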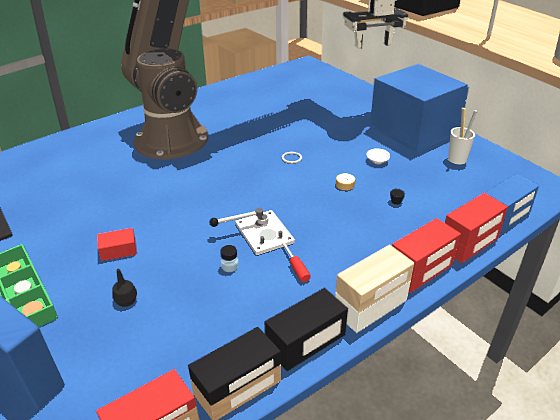

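View pics/side0.png

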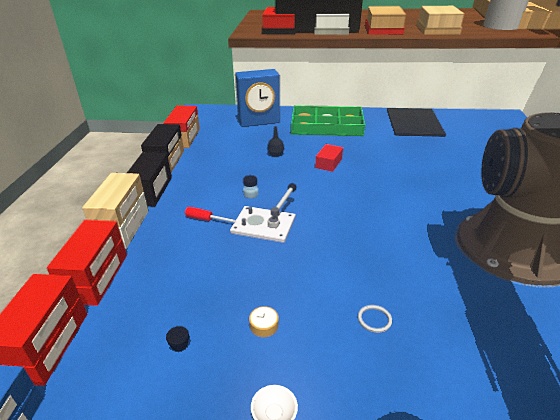

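View pics/wrist0.png

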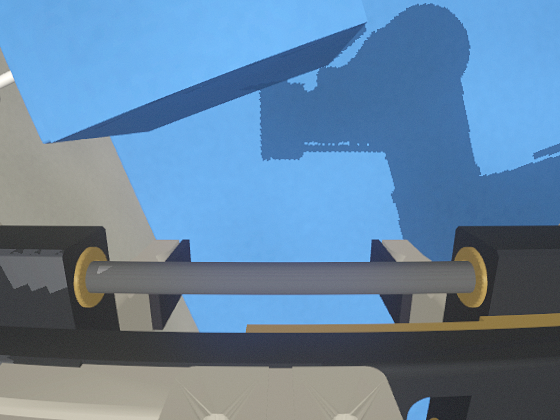

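The clock is at scene (345,182) and side (264,320), the fixture at scene (265,230) and side (264,222). The knob is at scene (213,222) and side (292,187). The wrist view shows only bare bench and the blue block. Next I measure roughly and enlarge the fixture.

Run:
```python
from h import *
out=[]
for n,(x0,y0,x1,y1) in (("scene",(200,165,370,285)),("side",(180,175,310,345))):
    f=np.load(n+"0.npz"); im,d,K,D,W=[f[k] for k in("im","d","K","D","W")]
    pts={"scene":{"clock":(345,178,.022),"knob":(213,222,.045),"pivot":(262,215,.04),"jar":(229,250,.05),"bezel":(291,157,.006),"loupe":(397,191,.03),"sd":(300,269,.02),"dish":(377,154,.022)},
     "side":{"clock":(264,317,.022),"knob":(292,187,.045),"pivot":(274,215,.04),"jar":(250,180,.05),"bezel":(375,319,.006),"loupe":(178,334,.03),"sd":(198,214,.02),"dish":(274,402,.022)}}[n]
    for k,(u,v,z) in pts.items(): print(n,k,onplane([(u,v)],z,K,D,W)[0].round(3))
    hsv=cv2.cvtColor(im,cv2.COLOR_BGR2HSV)
    cu,cv_,_=pts["clock"]; m=((hsv[...,1]<150)|(abs(hsv[...,0].astype(int)-110)>30)).astype(np.uint8)
    dial=cv2.inRange(hsv,(0,0,150),(180,90,255))
    N,L,S,C=cv2.connectedComponentsWithStats(dial)
    for i in range(1,N):
        if np.hypot(*(C[i]-(cu,cv_)))<12 and S[i,4]>30: print(n,"dial",C[i].round(1),S[i],onplane([C[i]],.022,K,D,W)[0].round(4))
    c=im[y0:y1,x0:x1]; cv2.imwrite(f"pics/{n}_crop.png",cv2.resize(c,None,fx=3.5 if n=="side" else 4,fy=3.5 if n=="side" else 4,interpolation=cv2.INTER_CUBIC))
```

```text
scene clock [0.518 0.26  0.022]
scene knob [ 0.492 -0.137  0.045]
scene pivot [ 0.535 -0.026  0.04 ]
scene jar [ 0.604 -0.163  0.05 ]
scene bezel [0.323 0.226 0.006]
scene loupe [0.653 0.318 0.03 ]
scene sd [ 0.72  -0.056  0.02 ]
scene dish [0.481 0.418 0.022]
scene dial [345.3 177.9] [336 173  20  11 154] [0.5175 0.2609 0.022 ]
side clock [0.516 0.263 0.022]
side knob [ 0.491 -0.134  0.045]
side pivot [ 0.525 -0.019  0.04 ]
side jar [ 0.599 -0.152  0.05 ]
side bezel [0.32  0.236 0.006]
side loupe [0.653 0.318 0.03 ]
side sd [ 0.709 -0.036  0.02 ]
side dish [0.483 0.417 0.022]
side dial [263.4 316.8] [250 306  28  22 446] [0.5169 0.2626 0.022 ]
```

View pics/scene_crop.png

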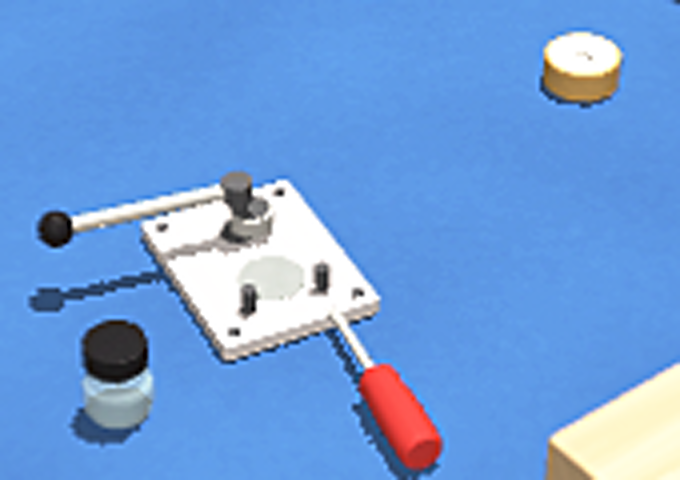

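Run:
```python
from h import *
f=np.load("scene0.npz"); K,D,W=f["K"],f["D"],f["W"]
c=lambda p:(np.array(p,float)/4+[200,165]-.375)
q=onplane(c([(287,181),(380,299),(226,350),(143,222)]),.012,K,D,W); print(q.round(4))
p=onplane(c([(249,287),(321,266)]),.028,K,D,W); print("pins",p.round(4), np.linalg.norm(p[0]-p[1]))
x=(q[1]+q[2]-q[0]-q[3])/2; print("len",np.linalg.norm(x), "yaw",np.degrees(np.arctan2(x[1],x[0])))
d=p[1]-p[0]; print("pin yaw",np.degrees(np.arctan2(d[1],d[0]))-90)
u=x/np.linalg.norm(x); print("nest", (q.mean(0)+.02*u).round(4), (p.mean(0)-.02*u).round(4))
```

```text
[[ 0.5016  0.0257  0.012 ]
 [ 0.6273  0.0018  0.012 ]
 [ 0.6097 -0.0959  0.012 ]
 [ 0.4818 -0.0694  0.012 ]]
pins [[ 0.5878 -0.0638  0.028 ]
 [ 0.5976 -0.0191  0.028 ]] 0.045789661441607996
len 0.12924817374986647 yaw -11.215478989960978
pin yaw -12.410151505857584
nest [ 0.5747 -0.0383  0.012 ] [ 0.5731 -0.0375  0.028 ]
```

Run:
```python
from h import *
f=np.load("scene0.npz"); K,D,W,d=f["K"],f["D"],f["W"],f["d"]
for px in [(376,78),(422,100),(464,75),(420,72),(372,115),(415,145)]:
    P=W[:3,3]+rays([px],K,D,W)[0]*d[px[1],px[0]]; print(px,P.round(3))
R=Ro.from_euler('xyz',[179.9,0,-19.25],degrees=True).as_matrix()
for t in ([.512,.262,.24],[.505,-.024,.24]): print((R.T@(np.array(t)-[.2223,.6369,.2396])/.2).round(3))
```

```text
(376, 78) [0.326 0.552 0.17 ]
(422, 100) [0.512 0.55  0.169]
(464, 75) [0.307 1.054 0.051]
(420, 72) [0.374 0.701 0.17 ]
(372, 115) [0.329 0.547 0.046]
(415, 145) [0.514 0.546 0.023]
[1.986 1.292 0.   ]
[2.424 2.654 0.003]
```

Emit:
{"api": "step_arm", "payload": {"xyz": [[0.81, 0.885, 0], [0.81, 0.885, 0], [0.81, 0.885, 0], [0.81, 0.885, 0], [0.81, 0.885, 0], [0.81, 0.885, 0], [0.81, 0.885, 0], [0.81, 0.885, 0]], "yaw": [0, 0, 0, 0, 0, 0, 0, 0], "claw": [-1, -1, -1, -1, -1, -1, -1, -1]}}

```text
time_s: 0.82
tcp_pos: [0.3177, 0.4154, 0.2411]
eef_rot: [-179.9, 0.0, -19.4]
contact_force: [-0.7, 0.1, 0.8]
gripper_width: 0.088
gripper_force: 0.0
```

Emit:
{"api": "step_arm", "payload": {"xyz": [[0.81, 0.885, 0], [0.81, 0.885, 0], [0.81, 0.885, 0], [0.81, 0.885, 0], [0.81, 0.885, 0], [0.81, 0.885, 0], [0.81, 0.885, 0], [0.81, 0.885, 0]], "yaw": [0, 0, 0, 0, 0, 0, 0, 0], "claw": [-1, -1, -1, -1, -1, -1, -1, -1]}}

```text
time_s: 1.48
tcp_pos: [0.4123, 0.1958, 0.2405]
eef_rot: [-180.0, -0.0, -19.4]
contact_force: [-0.0, 0.4, -0.7]
gripper_width: 0.0876
gripper_force: 0.0
```

Emit:
{"api": "step_arm", "payload": {"xyz": [[0.81, 0.885, 0], [0.81, 0.885, 0], [0.81, 0.885, 0], [0.81, 0.885, 0], [0.81, 0.885, 0], [0.81, 0.885, 0], [0.81, 0.885, 0], [0.81, 0.885, 0], [0.81, 0.885, 0], [0.81, 0.885, 0]], "yaw": [-0.0215, -0.0215, -0.0215, -0.0215, -0.0215, -0.0215, -0.0215, -0.0215, -0.0215, -0.0215], "claw": [-1, -1, -1, -1, -1, -1, -1, -1, -1, -1]}}

```text
time_s: 2.32
tcp_pos: [0.5064, -0.0226, 0.2404]
eef_rot: [-180.0, 0.0, -11.4]
contact_force: [-0.2, 0.3, -0.5]
gripper_width: 0.0878
gripper_force: 0.0
```

Run:
```python
from h import *
s=status.get_state(); print(s["tcp_pos"],s["eef_rot"],s["joints"],s["contact_force"])
n="wrist"; im,d,K,D,W=snap(n); cv2.imwrite(f"pics/{n}1.png",im); np.savez(f"{n}1.npz",im=im,d=d,K=K,D=D,W=W)
```

```text
[ 0.50639451 -0.02263974  0.24040326] [-1.79997718e+02  1.48942154e-02 -1.13891534e+01] [ 1.96659187e+01  4.60139337e+00 -2.01341598e+01 -1.06108104e-02
 -6.52760295e+01  5.89493666e+01] [-0.2459206   0.26148481 -0.52354004]
```

View pics/wrist1.png

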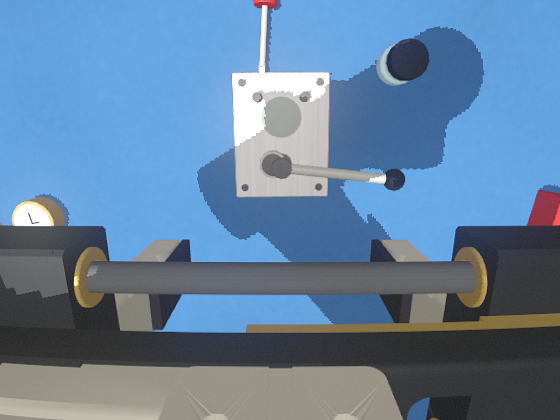

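The wrist view shows the plate with corners at about (233,74), (329,73), (329,196) and (236,196). The pin tops are at (257,97) and (304,97), the knob at (394,180), the clock at (33,217) and the jar at (405,60).

Run:
```python
from h import *
f=np.load("wrist1.npz"); im,d,K,D,W=[f[k] for k in("im","d","K","D","W")]
hsv=cv2.cvtColor(im,cv2.COLOR_BGR2HSV)
m=((hsv[...,1]<90)).astype(np.uint8); m[:66]=0;m[205:]=0;m[:,:215]=0;m[:,350:]=0
m=cv2.morphologyEx(m,cv2.MORPH_CLOSE,np.ones((9,9))); m=cv2.morphologyEx(m,cv2.MORPH_OPEN,np.ones((25,25)))
cs=max(cv2.findContours(m,0,1)[0],key=cv2.contourArea)
g=onplane(cs.reshape(-1,2),.012,K,D,W)[:,:2]
r=cv2.minAreaRect((g*1000).astype(np.float32)); print("plate rect mm",r)
def comp(mask,near,z,rad=15,mn=8):
    N,L,S,C=cv2.connectedComponentsWithStats(mask.astype(np.uint8))
    for i in range(1,N):
        if np.hypot(*(C[i]-near))<rad and S[i,4]>mn: print(near,C[i].round(1),S[i,4],onplane([C[i]],z,K,D,W)[0].round(4))
v=hsv[...,2]
comp(v<130,(257,97),.028,8); comp(v<130,(304,97),.028,8)
comp(v<70,(394,180),.045,12)
comp((v<70),(405,60),.05,20,100)
ring=cv2.inRange(hsv,(0,0,195),(180,60,255)); comp(ring,(33,217),.022,15,60)
print("nest disc", onplane([(282,117)],.012,K,D,W), "pivot top",onplane([(281,167)],.052,K,D,W))
print("depth pivot",[(W[:3,3]+rays([p],K,D,W)[0]*d[p[1],p[0]]).round(4) for p in [(281,167),(340,174),(257,97),(304,97),(394,180)]])
```

```text
plate rect mm ((552.9303588867188, -33.96600341796875), (101.48274230957031, 129.28900146484375), 78.60576629638672)
(304, 97) [303.3  98.7] 31 [ 0.5852 -0.0627  0.028 ]
(405, 60) [411.2  72.1] 210 [ 0.589  -0.1634  0.05  ]
(33, 217) [ 30.8 215.8] 640 [0.5257 0.2601 0.022 ]
nest disc [[ 0.57203743 -0.03866922  0.012     ]] pivot top [[ 0.52628795 -0.02833102  0.052     ]]
depth pivot [array([ 0.5264, -0.0283,  0.0527]), array([ 0.508 , -0.0832,  0.0496]), array([ 0.5958, -0.0183,  0.0288]), array([ 0.5866, -0.0636,  0.0283]), array([ 0.4928, -0.1333,  0.0541])]
```

Emit:
{"api": "step_arm", "payload": {"xyz": [[-0.29, -0.705, 0], [-0.29, -0.705, 0], [-0.29, -0.705, 0], [-0.29, -0.705, 0], [-0.29, -0.705, 0]], "yaw": [0, 0, 0, 0, 0], "claw": [-1, -1, -1, -1, -1]}}

```text
time_s: 2.78
tcp_pos: [0.4766, 0.1307, 0.2411]
eef_rot: [-179.9, -0.1, -11.2]
contact_force: [0.4, -0.2, -0.7]
gripper_width: 0.0876
gripper_force: 0.0
```

Emit:
{"api": "step_arm", "payload": {"xyz": [[-0.29, -0.705, 0.5], [-0.29, -0.705, 0.5], [-0.29, -0.705, 0.5], [-0.29, -0.705, 0.5], [-0.29, -0.705, 0.5], [-0.29, -0.705, 0.5], [-0.29, -0.705, 0.5], [-0.29, -0.705, 0.5]], "yaw": [0, 0, 0, 0, 0, 0, 0, 0], "claw": [-1, -1, -1, -1, -1, -1, -1, -1]}}

```text
time_s: 3.45
tcp_pos: [0.4487, 0.2756, 0.1412]
eef_rot: [-180.0, -0.0, -11.4]
contact_force: [-0.5, 0.9, 1.1]
gripper_width: 0.0874
gripper_force: 0.0
```

Run:
```python
from h import *
s=status.get_state(); print(s["tcp_pos"],s["eef_rot"],s["contact_force"])
im,d,K,D,W=snap("wrist"); cv2.imwrite("pics/wrist2.png",im); hsv=cv2.cvtColor(im,cv2.COLOR_BGR2HSV)
m=((hsv[...,0]<60)|(hsv[...,1]<60)).astype(np.uint8); m[225:]=0; m=cv2.morphologyEx(m,cv2.MORPH_CLOSE,np.ones((7,7)))
for c in cv2.findContours(m,0,1)[0]:
    if cv2.contourArea(c)<500: continue
    (e,ax,_)=cv2.minEnclosingCircle(c)[0],cv2.minEnclosingCircle(c)[1],0
    P=onplane(c.reshape(-1,2),.022,K,D,W)[:,:2]; cc,rr=cv2.minEnclosingCircle((P*1000).astype(np.float32)); print(e,ax,"mm",cc,rr, cv2.contourArea(c))
R=Ro.from_euler('xyz',s["eef_rot"],degrees=True).as_matrix(); print(R.round(3).tolist())
```

```text
[0.44869929 0.2755532  0.14122358] [-1.79975352e+02 -2.46973873e-02 -1.14144768e+01] [-0.50854846  0.86177138  1.09101937]
(93.5, 195.5) 43.50297164916992 mm (484.19287109375, 420.3609619140625) 33.98558044433594 4562.0
(280.5, 112.0) 36.22509002685547 mm (517.5862426757812, 260.7257995605469) 26.099578857421875 3891.5
[[0.98, -0.198, 0.001], [-0.198, -0.98, 0.0], [0.0, -0.0, -1.0]]
```

View pics/wrist2.png

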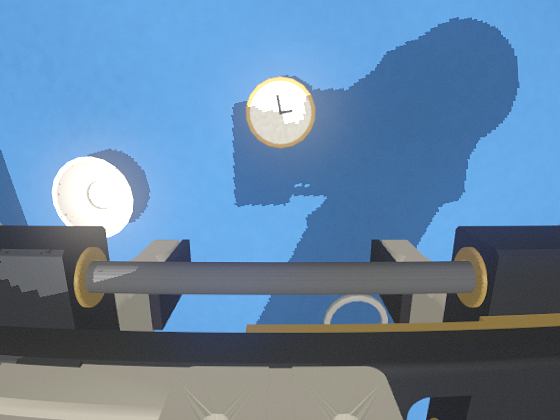

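The clock sits at (280,112) with nothing close around it. Its measured diameter of 52.2 mm matches the 52 mm given. I'll go down and grasp it.

Emit:
{"api": "step_arm", "payload": {"xyz": [[0.352, 0.004, 0], [0.352, 0.004, 0], [0.352, 0.004, 0.2], [0.352, 0.004, 0.4], [0.352, 0.004, 0.5], [0.352, 0.004, 0.56], [0.352, 0.004, 0.61], [0.352, 0.004, 0.61], [0.352, 0.004, 0.61], [0.352, 0.004, 0.61], [0.352, 0.004, 0.61], [0.352, 0.004, 0.61], [0.352, 0.004, 0.61], [0.352, 0.004, 0.61], [0.352, 0.004, 0.61], [0.352, 0.004, 0.61]], "yaw": [0, 0, 0, 0, 0, 0, 0, 0, 0, 0, 0, 0, 0, 0, 0, 0], "claw": [-1, -1, -1, -1, -1, -1, -1, -1, -1, 1, 1, 1, 1, 1, 1, 1], "grip_force": 20}}

```text
time_s: 4.83
tcp_pos: [0.5179, 0.2607, 0.0189]
eef_rot: [-180.0, -0.0, -11.5]
contact_force: [0.2, 1.0, 2.7]
gripper_width: 0.0512
gripper_force: 20.0
```

Emit:
{"api": "step_arm", "payload": {"xyz": [[0, 0, -0.2], [0, 0, -0.4], [0, 0, -0.5], [0.1, 0.2, -0.5], [0.2, 0.4, -0.5], [0.275, 0.6, -0.5], [0.275, 0.705, -0.5], [0.275, 0.705, -0.5]], "yaw": [0, 0, 0, 0, 0, 0, 0, 0], "claw": [1, 1, 1, 1, 1, 1, 1, 1]}}

```text
time_s: 5.5
tcp_pos: [0.5417, 0.1066, 0.1178]
eef_rot: [179.9, 0.2, -11.7]
contact_force: [0.0, 1.2, -1.7]
gripper_width: 0.0518
gripper_force: 20.0
```

Emit:
{"api": "step_arm", "payload": {"xyz": [[0.1, 0.2, 0], [0.2, 0.4, 0], [0.275, 0.55, 0], [0.275, 0.66, 0], [0.275, 0.705, 0], [0.275, 0.705, 0], [0.275, 0.705, 0], [0.275, 0.705, 0]], "yaw": [0, 0, 0, 0, 0, 0, 0, 0], "claw": [1, 1, 1, 1, 1, 1, 1, 1]}}

```text
time_s: 6.17
tcp_pos: [0.5692, -0.0371, 0.1185]
eef_rot: [-180.0, 0.0, -11.5]
contact_force: [1.0, 0.4, -2.7]
gripper_width: 0.0516
gripper_force: 20.0
```

Run:
```python
from h import *
s=status.get_state(); print(s["tcp_pos"],s["eef_rot"],s["contact_force"],s["gripper_width"])
im,d,K,D,W=snap("wrist"); cv2.imwrite("pics/wrist3.png",im)
im,d,K,D,W=snap("side"); c=im[110:260,180:340]; cv2.imwrite("pics/m.png",cv2.resize(c,None,fx=4,fy=4,interpolation=2))
a=cv2.imread("pics/wrist3.png"); b=cv2.resize(cv2.imread("pics/m.png"),(448,420)); cv2.imwrite("pics/comb3.png",cv2.resize(np.hstack([a[:320,100:460],b[:320]]),(790,312)))
```

```text
[ 0.56922946 -0.03709447  0.11848424] [-1.79992601e+02  4.62255007e-03 -1.14754424e+01] [ 1.0030874   0.38298269 -2.65789557] 0.051620333771943784
```

View pics/comb3.png

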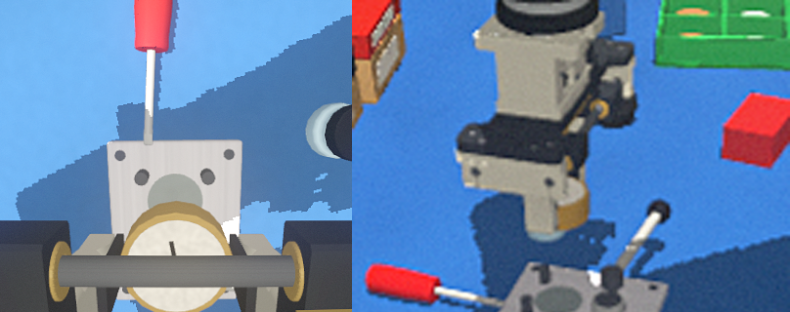

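The clock is held between the pads. Both pin tops are visible in the wrist view at about (244,181) and (312,181), so I'll refine the nest from them.

Run:
```python
from h import *
s=status.get_state(); im=cv2.imread("pics/wrist3.png")
c=cams.calibration("wrist");K=np.array(c["mtx"]);D=np.array(c["D"])
T=np.eye(4);T[:3,:3]=Ro.from_euler('xyz',s["eef_rot"],degrees=True).as_matrix();T[:3,3]=s["tcp_pos"];W=T@np.array(c["T_tool_cam"])
g=cv2.cvtColor(im,cv2.COLOR_BGR2GRAY); pts=[]
for u,v in ((244,181),(312,181)):
    w=(g[v-13:v+14,u-13:u+14]<100).astype(np.uint8); N,L,S,C=cv2.connectedComponentsWithStats(w); i=1+np.argmax(S[1:,4]); print(C[i]+[u-13,v-13],S[i]); pts.append(C[i]+[u-13,v-13])
P=onplane(pts,.022,K,D,W); print(P.round(4),np.linalg.norm(P[0]-P[1]))
mid=P.mean(0); t=T[:3,:3].T@(mid-T[:3,3]); print("pin mid in tool",t)
dd=P[0]-P[1]; print("yaw",np.degrees(np.arctan2(dd[1],dd[0]))-90)
# clock top front edge (dial plane ~ tcp + ?): dial z = bottom(.1)+.022
m=cv2.inRange(cv2.cvtColor(im,cv2.COLOR_BGR2HSV),(10,90,80),(35,255,255)); ys,xs=np.nonzero(m[190:300,200:370]); 
print("brass cols",xs.min()+200,xs.max()+200,"top row",ys.min()+190)
z0=.1185-.0189  # clock underside
hsv=cv2.cvtColor(im,cv2.COLOR_BGR2HSV); 
e=[(u,190+np.nonzero(m[190:300,u])[0].min()) for u in range(245,320,5)]
Q=onplane(e,z0,K,D,W)[:,:2]; A=np.c_[2*Q,np.ones(len(Q))]; x=np.linalg.lstsq(A,(Q**2).sum(1),rcond=None)[0]; print("circle bottom",x[:2],np.sqrt(x[2]+x[:2]@x[:2]))
Q=onplane(e,z0+.022,K,D,W)[:,:2]; A=np.c_[2*Q,np.ones(len(Q))]; x=np.linalg.lstsq(A,(Q**2).sum(1),rcond=None)[0]; print("circle top",x[:2],np.sqrt(x[2]+x[:2]@x[:2]))
```

```text
[247.63333333 176.66666667] [11  6 10  9 30]
[308.74193548 176.19354839] [ 6  5 11 10 31]
[[ 0.5996 -0.0206  0.022 ]
 [ 0.5915 -0.0626  0.022 ]] 0.04275653017512222
pin mid in tool [ 0.02665065 -0.00045851  0.09657707]
yaw -10.996747894547525
brass cols 223 337 top row 206
circle bottom [ 0.5686559 -0.0376107] 0.025030380704632316
circle top [ 0.57745539 -0.03941249] 0.021666274451730753
```

Run:
```python
from h import *
s=status.get_state(); im=cv2.imread("pics/wrist3.png")
c=cams.calibration("wrist");K=np.array(c["mtx"]);D=np.array(c["D"])
T=np.eye(4);T[:3,:3]=Ro.from_euler('xyz',s["eef_rot"],degrees=True).as_matrix();T[:3,3]=s["tcp_pos"];W=T@np.array(c["T_tool_cam"])
for z in (.016,.02,.024): print(onplane([(244.2,181),(311.7,181)],z,K,D,W).round(4).tolist())
u=np.array([.980,-.198,0]);v=np.array([.198,.98,0])
for n in ([.572,-.038,0],[.574,-.038,0]):
    n=np.array(n); Q=[n+20e-3*u+k*23.7e-3*v+[0,0,z] for k in(1,-1) for z in(.012,.028)]; print(proj(Q,K,D,W).round(1).tolist())
a=cv2.resize(im[150:215,200:360],None,fx=5,fy=5,interpolation=2); cv2.imwrite("pics/pins.png",a)
```

```text
[[0.5962, -0.0167, 0.016], [0.5866, -0.0643, 0.016]]
[[0.5968, -0.0173, 0.02], [0.5873, -0.0641, 0.02]]
[[0.5974, -0.0178, 0.024], [0.5881, -0.0639, 0.024]]
[[247.4, 179.4], [245.3, 183.4], [312.3, 179.4], [314.4, 183.3]]
[[246.8, 176.7], [244.6, 180.5], [311.8, 176.7], [313.9, 180.5]]
```

View pics/pins.png

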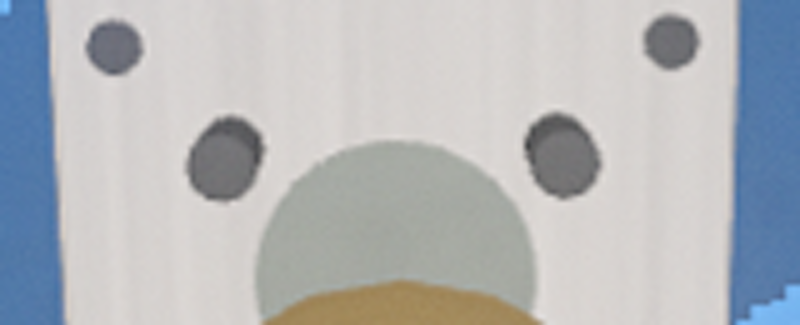

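The pin tops are at full-frame (244,183) and (313,182). That puts the nest at about (0.573, -0.037), so I'll lower the clock about 2 mm short of the pins.

Emit:
{"api": "step_arm", "payload": {"xyz": [[0.008, 0, 0.15], [0.008, 0, 0.28], [0.008, 0, 0.36], [0.008, 0, 0.4], [0.008, 0, 0.42], [0.008, 0, 0.43], [0.008, 0, 0.435], [0.008, 0, 0.435], [0.008, 0, 0.435]], "yaw": [0, 0, 0, 0, 0, 0, 0, 0, 0], "claw": [1, 1, 1, 1, 1, 1, 1, 1, 1]}}

```text
time_s: 7.02
tcp_pos: [0.5714, -0.0378, 0.0324]
eef_rot: [-180.0, -0.1, -11.5]
contact_force: [-0.7, 2.7, -2.3]
gripper_width: 0.0512
gripper_force: 20.0
```

Emit:
{"api": "step_arm", "payload": {"xyz": [[-0.004, 0, 0.004], [-0.004, 0, 0.008], [-0.004, 0, 0.008], [-0.004, 0, 0.008]], "yaw": [0, 0, 0, 0], "claw": [1, 1, 1, 1]}}

```text
time_s: 7.35
tcp_pos: [0.5704, -0.038, 0.0308]
eef_rot: [-180.0, -0.1, -11.5]
contact_force: [-2.3, 1.4, 6.3]
gripper_width: 0.0515
gripper_force: 20.0
```

Emit:
{"api": "step_arm", "payload": {"xyz": [[0, 0, 0], [0, 0, 0], [0, 0, 0], [0, 0, 0], [0, 0, 0], [0, 0, 0], [0, 0, -0.1], [0, 0, -0.3], [0, 0, -0.5], [-0.2, 0, -0.5], [-0.35, 0, -0.5], [-0.35, 0, -0.5], [-0.35, 0, -0.5], [-0.35, 0, -0.5]], "yaw": [0, 0, 0, 0, 0, 0, 0, 0, 0, 0, 0, 0, 0, 0], "claw": [-0.3, -0.3, -0.6, -0.8, -0.8, -0.8, -0.8, -0.8, -0.8, -0.8, -0.8, -0.8, -0.8, -0.8]}}

```text
time_s: 8.52
tcp_pos: [0.5019, -0.0239, 0.1304]
eef_rot: [-180.0, -0.1, -11.5]
contact_force: [-0.1, 0.0, 0.3]
gripper_width: 0.0788
gripper_force: 0.0
```

Run:
```python
from h import *
s=status.get_state(); print(s["tcp_pos"],s["eef_rot"],s["joints"])
im,d,K,D,W=snap("wrist"); cv2.imwrite("pics/wrist4.png",im); np.savez("wrist4.npz",im=im,d=d,K=K,D=D,W=W)
```

```text
[ 0.50188579 -0.02387763  0.13042538] [-1.79976455e+02 -6.59215147e-02 -1.14636689e+01] [ 1.97278247e+01  1.02798164e+01 -2.94508926e+01  1.82212165e-02
 -5.02007063e+01  5.87968649e+01]
```

View pics/wrist4.png

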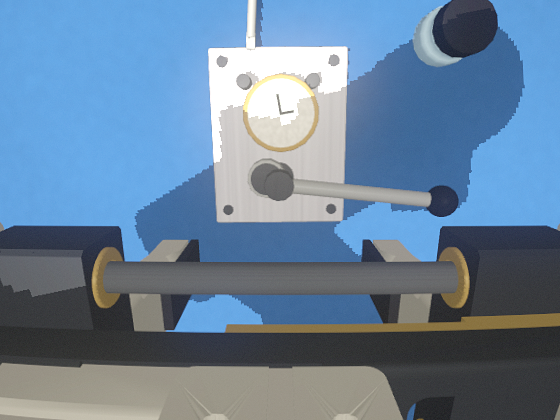

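The clock stands flat between the pins, centred at (281,112), with pins at (244,81) and (312,79). The pivot is at (279,185) and the knob at (441,200). I'll check the clock's offset from the nest and work out the lever geometry.

Run:
```python
from h import *
f=np.load("wrist4.npz"); im,d,K,D,W=[f[k] for k in("im","d","K","D","W")]
hsv=cv2.cvtColor(im,cv2.COLOR_BGR2HSV)
m=cv2.inRange(hsv,(10,80,60),(35,255,255)); m[:60]=0;m[160:]=0;m[:,:235]=0;m[:,330:]=0
c=np.vstack(cv2.findContours(m,0,1)[0]).reshape(-1,2); P=onplane(c,.034,K,D,W)[:,:2]; C,r=cv2.minEnclosingCircle((P*1000).astype(np.float32)); print("clock",C,r)
p=onplane([(243.7,81),(312.3,79.5)],.028,K,D,W); print("pins",p,np.linalg.norm(p[0]-p[1]))
a=p[0]-p[1]; th=np.degrees(np.arctan2(a[1],a[0]))-90; print(th)
u=np.array([np.cos(np.radians(th)),np.sin(np.radians(th))]);v=np.array([-u[1],u[0]])
n=p.mean(0)[:2]-.02*u; o=np.array(C)/1000-n; print("nest",n,"clock in nest",o@u,o@v)
pv=onplane([(279,185)],.0525,K,D,W)[0]; kn=onplane([(441,200.5)],.045,K,D,W)[0]; k=(kn-pv)[:2]; print(pv,n-.0485*u,kn,np.linalg.norm(k),"ang",np.degrees(np.arctan2(k[1],k[0])),np.degrees(np.arctan2(k[1],k[0]))-th)
print("jar",onplane([(465,27)],.05,K,D,W))
```

```text
clock (570.0571899414062, -38.783905029296875) 25.479101181030273
pins [[ 0.59601307 -0.0187122   0.028     ]
 [ 0.58770125 -0.06438785  0.028     ]] 0.04642575982078057
-10.313538539338793
nest [ 0.57218031 -0.03796933] clock in nest -0.0019429748392751924 -0.0011815250656119147
[ 0.52554425 -0.02883523  0.0525    ] [ 0.52446393 -0.02928615] [ 0.49156277 -0.13577661  0.045     ] 0.11221051435666704 ang -107.62807085985791 -97.31453232051912
jar [[ 0.59936402 -0.16023601  0.05      ]]
```

The clock is 1.9 mm short of the pins and 1.2 mm to the side, within tolerance. Next I straddle the lever with the open gripper, tool x along the arm, so the trailing pad does the pushing.

Emit:
{"api": "step_arm", "payload": {"xyz": [[-0.05, 0.425, 0], [-0.05, 0.425, 0], [-0.05, 0.425, 0], [-0.05, 0.425, 0], [-0.05, 0.425, 0], [-0.05, 0.425, 0], [-0.05, 0.425, 0], [-0.05, 0.425, 0], [-0.05, 0.425, 0], [-0.05, 0.425, 0], [-0.05, 0.425, 0], [-0.05, 0.425, 0], [-0.05, 0.425, 0], [-0.05, 0.425, 0], [-0.05, 0.425, 0], [-0.05, 0.425, 0], [-0.05, 0.425, 0], [-0.05, 0.425, 0]], "yaw": [0.267, 0.267, 0.267, 0.267, 0.267, 0.267, 0.267, 0.267, 0.267, 0.267, 0.267, 0.267, 0.267, 0.267, 0.267, 0.267, 0.267, 0.267], "claw": [-1, -1, -1, -1, -1, -1, -1, -1, -1, -1, -1, -1, -1, -1, -1, -1, -1, -1]}}

```text
time_s: 10.07
tcp_pos: [0.4749, -0.1054, 0.1298]
eef_rot: [180.0, -0.0, -107.5]
contact_force: [-0.6, -0.8, -0.7]
gripper_width: 0.0874
gripper_force: 0.0
```

Emit:
{"api": "step_arm", "payload": {"xyz": [[0, 0, 0.1], [0, 0, 0.2], [0, 0, 0.28], [0, 0, 0.34], [0, 0, 0.4], [0, 0, 0.45], [0, 0, 0.45], [0, 0, 0.45]], "yaw": [0, 0, 0, 0, 0, 0, 0, 0], "claw": [-1, -1, -1, -1, -1, -1, -1, -1]}}

```text
time_s: 10.73
tcp_pos: [0.4745, -0.1054, 0.0397]
eef_rot: [179.9, -0.0, -107.6]
contact_force: [0.6, -0.3, 0.6]
gripper_width: 0.0879
gripper_force: 0.0
```

Run:
```python
from h import *
s=status.get_state(); print(s["joints"].round(1),s["contact_force"].round(1),s["moment"].round(2))
im,d,K,D,W=snap("scene"); c=im[150:300,150:350]; cv2.imwrite("pics/scene5.png",cv2.resize(c,None,fx=4,fy=4,interpolation=2))
```

```text
[ 10.7  16.5 -36.9   0.  -36.7 -28.3] [ 0.6 -0.3  0.6] [ 0.08 -0.09 -0.01]
```

Emit:
{"api": "step_arm", "payload": {"xyz": [[0, 0.02, 0], [0, 0.04, 0], [0, 0.055, 0], [0, 0.07, 0], [0, 0.07, 0]], "yaw": [0, 0, 0, 0, 0], "claw": [-1, -1, -1, -1, -1]}}

```text
time_s: 11.2
tcp_pos: [0.4614, -0.1009, 0.0405]
eef_rot: [-179.9, 0.0, -107.6]
contact_force: [1.0, -1.0, -1.3]
gripper_width: 0.0878
gripper_force: 0.3
```

Emit:
{"api": "step_arm", "payload": {"xyz": [[-0.007, 0.015, 0], [-0.015, 0.03, 0], [-0.023, 0.045, 0], [-0.031, 0.059, 0], [-0.04, 0.073, 0], [-0.05, 0.087, 0], [-0.06, 0.101, 0], [-0.06, 0.101, 0]], "yaw": [0.0056, 0.0111, 0.0167, 0.0222, 0.0278, 0.0333, 0.0389, 0.0389], "claw": [-1, -1, -1, -1, -1, -1, -1, -1]}}

```text
time_s: 11.87
tcp_pos: [0.4461, -0.0834, 0.0404]
eef_rot: [-179.9, 0.0, -121.7]
contact_force: [0.7, -3.5, 0.4]
gripper_width: 0.0877
gripper_force: 1.3
```

Run:
```python
from h import *
s=status.get_state(); print(s["tcp_pos"],s["eef_rot"],s["contact_force"].round(1),s["moment"].round(2))
im,d,K,D,W=snap("wrist"); cv2.imwrite("pics/wrist6.png",im)
im,d,K,D,W=snap("scene"); hsv=cv2.cvtColor(im,cv2.COLOR_BGR2HSV); c=im[150:300,150:350]; cv2.imwrite("pics/scene6.png",cv2.resize(c,None,fx=4,fy=4,interpolation=2))
a=cv2.resize(cv2.imread("pics/wrist6.png"),(400,300)); b=cv2.resize(cv2.imread("pics/scene6.png"),(400,300)); cv2.imwrite("pics/comb6.png",np.hstack([a,b]))
```

```text
[ 0.44609075 -0.08344889  0.04037281] [-1.79941222e+02  3.00249974e-02 -1.21683681e+02] [ 0.7 -3.5  0.4] [-1.   -0.6  -0.05]
```

Emit:
{"api": "step_arm", "payload": {"xyz": [[-0.007, 0.015, 0], [-0.015, 0.03, 0], [-0.023, 0.045, 0], [-0.031, 0.059, 0], [-0.04, 0.073, 0], [-0.05, 0.087, 0], [-0.06, 0.101, 0], [-0.071, 0.114, 0], [-0.082, 0.126, 0], [-0.093, 0.139, 0], [-0.105, 0.151, 0], [-0.117, 0.162, 0], [-0.13, 0.173, 0], [-0.13, 0.173, 0]], "yaw": [0.0056, 0.0111, 0.0167, 0.0222, 0.0278, 0.0333, 0.0389, 0.0444, 0.05, 0.0556, 0.0611, 0.0667, 0.0722, 0.0722], "claw": [-1, -1, -1, -1, -1, -1, -1, -1, -1, -1, -1, -1, -1, -1]}}

```text
time_s: 13.13
tcp_pos: [0.4297, -0.0433, 0.04]
eef_rot: [180.0, -0.0, -147.6]
contact_force: [-0.5, -2.8, 1.3]
gripper_width: 0.0876
gripper_force: 1.2
```

Emit:
{"api": "step_arm", "payload": {"xyz": [[-0.007, 0.015, 0], [-0.015, 0.03, 0], [-0.023, 0.045, 0], [-0.031, 0.059, 0], [-0.04, 0.073, 0], [-0.05, 0.087, 0], [-0.05, 0.087, 0]], "yaw": [0.0056, 0.0111, 0.0167, 0.0222, 0.0278, 0.0333, 0.0333], "claw": [-1, -1, -1, -1, -1, -1, -1]}}

```text
time_s: 13.72
tcp_pos: [0.4286, -0.0234, 0.0399]
eef_rot: [-180.0, -0.1, -159.6]
contact_force: [-0.7, -3.2, 1.4]
gripper_width: 0.0875
gripper_force: 1.3
```

```bash
cat >> h.py <<'E'
def push(s=None):
    s=s or status.get_state(); a=np.radians(s["eef_rot"][2]); n=np.array([np.sin(a),-np.cos(a)]); e=np.array([np.cos(a),np.sin(a)])
    O=np.array([.5255,-.0288]); p=s["tcp_pos"][:2]-O; f=s["contact_force"][:2]
    print("yaw %.1f push %.1f along %.1f fz %.1f tool rel pivot e %.4f n %.4f t %.2f"%(s["eef_rot"][2],-f@n,f@e,s["contact_force"][2],p@e,p@n,s["time_s"]))
E
python3 -c "
from h import *
push()"
```

```text
yaw -159.6 push 2.8 along 1.7 fz 1.4 tool rel pivot e 0.0889 n 0.0389 t 13.72
```

Emit:
{"api": "step_arm", "payload": {"xyz": [[-0.007, 0.015, 0], [-0.015, 0.03, 0], [-0.023, 0.045, 0], [-0.031, 0.059, 0], [-0.04, 0.073, 0], [-0.05, 0.087, 0], [-0.055, 0.094, 0], [-0.06, 0.101, 0], [-0.06, 0.101, 0]], "yaw": [0.0056, 0.0111, 0.0167, 0.0222, 0.0278, 0.0333, 0.0361, 0.0389, 0.0389], "claw": [-1, -1, -1, -1, -1, -1, -1, -1, -1]}}

```text
time_s: 14.47
tcp_pos: [0.4327, -0.0004, 0.0397]
eef_rot: [-180.0, -0.1, -173.6]
contact_force: [-1.5, -3.4, 1.4]
gripper_width: 0.0879
gripper_force: 1.5
```

```bash
python3 -c "
from h import *
push()"
```

```text
yaw -173.6 push 3.2 along 1.9 fz 1.4 tool rel pivot e 0.0890 n 0.0386 t 14.47
```

Emit:
{"api": "step_arm", "payload": {"xyz": [[-0.0053, 0.0115, 0], [-0.0108, 0.0228, 0], [-0.0108, 0.0228, 0]], "yaw": [0.0042, 0.0083, 0.0083], "claw": [-1, -1, -1]}}

```text
time_s: 14.72
tcp_pos: [0.4344, 0.0045, 0.0398]
eef_rot: [-180.0, -0.1, -176.6]
contact_force: [-0.9, -2.7, 0.8]
gripper_width: 0.0877
gripper_force: 1.5
```

Emit:
{"api": "step_arm", "payload": {"xyz": [[-0.0035, 0.0076, 0], [-0.0035, 0.0076, 0]], "yaw": [0.0028, 0.0028], "claw": [-1, -1]}}

```text
time_s: 14.88
tcp_pos: [0.4351, 0.0061, 0.0398]
eef_rot: [-180.0, -0.0, -177.6]
contact_force: [-2.0, -2.7, 0.8]
gripper_width: 0.0872
gripper_force: 1.6
```

Emit:
{"api": "step_arm", "payload": {"xyz": [[-0.0035, 0.0076, 0], [-0.0035, 0.0076, 0]], "yaw": [0.0028, 0.0028], "claw": [-1, -1]}}

```text
time_s: 15.05
tcp_pos: [0.4359, 0.0077, 0.0399]
eef_rot: [-180.0, -0.0, -178.7]
contact_force: [-2.9, -2.5, 0.8]
gripper_width: 0.0879
gripper_force: 1.6
```

Emit:
{"api": "step_arm", "payload": {"xyz": [[-0.0035, 0.0076, 0], [-0.0035, 0.0076, 0]], "yaw": [0.0028, 0.0028], "claw": [-1, -1]}}

```text
time_s: 15.22
tcp_pos: [0.4367, 0.0094, 0.0399]
eef_rot: [-180.0, -0.0, -179.7]
contact_force: [-2.9, -3.5, 1.2]
gripper_width: 0.0875
gripper_force: 1.6
```

Emit:
{"api": "step_arm", "payload": {"xyz": [[-0.0035, 0.0076, 0], [-0.0035, 0.0076, 0]], "yaw": [0.0028, 0.0028], "claw": [-1, -1]}}

```text
time_s: 15.38
tcp_pos: [0.4375, 0.011, 0.0399]
eef_rot: [-180.0, -0.0, 179.3]
contact_force: [-3.0, -3.0, -0.2]
gripper_width: 0.0875
gripper_force: 1.6
```

Emit:
{"api": "step_arm", "payload": {"xyz": [[-0.0035, 0.0076, 0], [-0.0035, 0.0076, 0]], "yaw": [0.0028, 0.0028], "claw": [-1, -1]}}

```text
time_s: 15.55
tcp_pos: [0.4382, 0.0125, 0.0399]
eef_rot: [-180.0, -0.0, 178.3]
contact_force: [-2.1, -3.3, 0.6]
gripper_width: 0.0877
gripper_force: 1.6
```

Emit:
{"api": "step_arm", "payload": {"xyz": [[-0.0035, 0.0076, 0], [-0.0035, 0.0076, 0]], "yaw": [0.0028, 0.0028], "claw": [-1, -1]}}

```text
time_s: 15.72
tcp_pos: [0.439, 0.014, 0.0399]
eef_rot: [-180.0, -0.0, 177.3]
contact_force: [-1.9, -3.4, -0.8]
gripper_width: 0.0876
gripper_force: 1.6
```

Emit:
{"api": "step_arm", "payload": {"xyz": [[-0.0035, 0.0076, 0], [-0.0035, 0.0076, 0]], "yaw": [0.0028, 0.0028], "claw": [-1, -1]}}

```text
time_s: 15.88
tcp_pos: [0.4398, 0.0155, 0.04]
eef_rot: [180.0, -0.0, 176.3]
contact_force: [-2.7, -3.7, 0.3]
gripper_width: 0.088
gripper_force: 1.6
```

Emit:
{"api": "step_arm", "payload": {"xyz": [[-0.0035, 0.0076, 0], [-0.0035, 0.0076, 0]], "yaw": [0.0028, 0.0028], "claw": [-1, -1]}}

```text
time_s: 16.05
tcp_pos: [0.4406, 0.017, 0.0399]
eef_rot: [-180.0, -0.0, 175.3]
contact_force: [-2.8, -3.7, -0.3]
gripper_width: 0.0876
gripper_force: 1.6
```

Emit:
{"api": "step_arm", "payload": {"xyz": [[-0.0035, 0.0076, 0], [-0.0035, 0.0076, 0]], "yaw": [0.0028, 0.0028], "claw": [-1, -1]}}

```text
time_s: 16.22
tcp_pos: [0.4414, 0.0184, 0.04]
eef_rot: [-180.0, -0.0, 174.3]
contact_force: [-2.4, -2.8, -1.1]
gripper_width: 0.088
gripper_force: 1.6
```

Emit:
{"api": "step_arm", "payload": {"xyz": [[-0.0035, 0.0076, 0], [-0.0035, 0.0076, 0]], "yaw": [0.0028, 0.0028], "claw": [-1, -1]}}

```text
time_s: 16.38
tcp_pos: [0.4423, 0.0199, 0.0399]
eef_rot: [-180.0, -0.0, 173.2]
contact_force: [-2.5, -2.9, -0.6]
gripper_width: 0.0876
gripper_force: 1.5
```

Emit:
{"api": "step_arm", "payload": {"xyz": [[-0.0035, 0.0076, 0], [-0.0035, 0.0076, 0]], "yaw": [0.0028, 0.0028], "claw": [-1, -1]}}

```text
time_s: 16.55
tcp_pos: [0.4431, 0.0213, 0.0399]
eef_rot: [-180.0, -0.0, 172.2]
contact_force: [-2.4, -2.6, -0.7]
gripper_width: 0.0877
gripper_force: 1.5
```

Emit:
{"api": "step_arm", "payload": {"xyz": [[-0.0035, 0.0076, 0], [-0.0035, 0.0076, 0]], "yaw": [0.0028, 0.0028], "claw": [-1, -1]}}

```text
time_s: 16.72
tcp_pos: [0.444, 0.0227, 0.04]
eef_rot: [180.0, -0.0, 171.2]
contact_force: [-2.8, -2.7, -0.6]
gripper_width: 0.0876
gripper_force: 1.5
```

Emit:
{"api": "step_arm", "payload": {"xyz": [[-0.0035, 0.0076, 0], [-0.0035, 0.0076, 0]], "yaw": [0.0028, 0.0028], "claw": [-1, -1]}}

```text
time_s: 16.88
tcp_pos: [0.445, 0.0241, 0.04]
eef_rot: [180.0, -0.0, 170.2]
contact_force: [-2.0, -3.5, -1.2]
gripper_width: 0.0878
gripper_force: 1.5
```

Emit:
{"api": "step_arm", "payload": {"xyz": [[-0.0035, 0.0076, 0], [-0.0035, 0.0076, 0]], "yaw": [0.0028, 0.0028], "claw": [-1, -1]}}

```text
time_s: 17.05
tcp_pos: [0.4459, 0.0255, 0.04]
eef_rot: [180.0, -0.0, 169.2]
contact_force: [-2.7, -2.8, -0.6]
gripper_width: 0.0878
gripper_force: 1.5
```

Emit:
{"api": "step_arm", "payload": {"xyz": [[-0.0035, 0.0076, 0], [-0.0035, 0.0076, 0]], "yaw": [0.0028, 0.0028], "claw": [-1, -1]}}

```text
time_s: 17.22
tcp_pos: [0.4469, 0.0269, 0.04]
eef_rot: [180.0, -0.0, 168.2]
contact_force: [-2.1, -1.7, -0.6]
gripper_width: 0.0878
gripper_force: 1.5
```

Emit:
{"api": "step_arm", "payload": {"xyz": [[-0.0035, 0.0076, 0], [-0.0035, 0.0076, 0]], "yaw": [0.0028, 0.0028], "claw": [-1, -1]}}

```text
time_s: 17.38
tcp_pos: [0.4479, 0.0282, 0.04]
eef_rot: [180.0, -0.0, 167.2]
contact_force: [-3.0, -2.2, -1.2]
gripper_width: 0.0878
gripper_force: 1.5
```

Emit:
{"api": "step_arm", "payload": {"xyz": [[-0.0035, 0.0076, 0], [-0.0035, 0.0076, 0]], "yaw": [0.0028, 0.0028], "claw": [-1, -1]}}

```text
time_s: 17.55
tcp_pos: [0.4488, 0.0293, 0.0399]
eef_rot: [-180.0, -0.0, 166.2]
contact_force: [-2.1, -4.8, -1.0]
gripper_width: 0.0875
gripper_force: 2.4
```

Run:
```python
from h import *
push()
im,d,K,D,W=snap("side"); hsv=cv2.cvtColor(im,cv2.COLOR_BGR2HSV); c=im[150:270,190:350]
im2=snap("wrist")[0]
cv2.imwrite("pics/comb7.png",np.hstack([cv2.resize(c,(400,300),interpolation=2),cv2.resize(im2,(400,300))]))
```

```text
yaw 166.2 push 5.2 along 0.8 fz -1.0 tool rel pivot e 0.0884 n 0.0381 t 17.55
```

View pics/comb7.png

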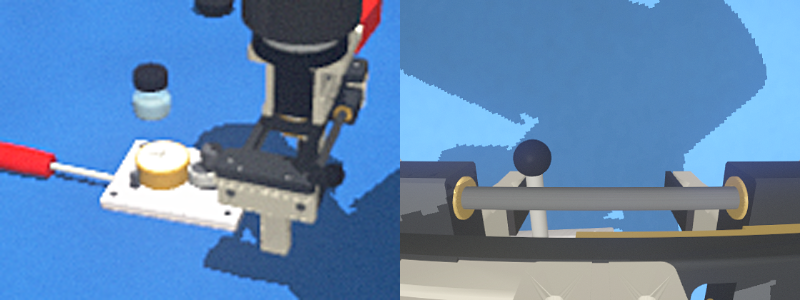

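The knob at (532,158) is against the trailing finger and the clock sits against the pins. Push force is rising (5.2 N), so the stop has been reached. I'll add pressure in small steps.

Emit:
{"api": "step_arm", "payload": {"xyz": [[0, 0.003, 0], [0, 0.003, 0]], "yaw": [0, 0], "claw": [-1, -1]}}

```text
time_s: 17.82
tcp_pos: [0.4487, 0.0296, 0.0399]
eef_rot: [-180.0, -0.0, 166.3]
contact_force: [-2.3, -5.5, -1.3]
gripper_width: 0.0878
gripper_force: 3.1
```

```bash
python3 -c "
from h import *
push()"
```

```text
yaw 166.3 push 5.9 along 0.9 fz -1.3 tool rel pivot e 0.0885 n 0.0385 t 17.82
```

Emit:
{"api": "step_arm", "payload": {"xyz": [[0, 0.006, 0], [0, 0.006, 0], [0, 0.006, 0]], "yaw": [0, 0, 0], "claw": [-1, -1, -1]}}

```text
time_s: 18.07
tcp_pos: [0.4487, 0.0303, 0.0398]
eef_rot: [-179.9, -0.0, 166.3]
contact_force: [-0.3, -9.2, -1.1]
gripper_width: 0.0875
gripper_force: 4.4
```

```bash
python3 -c "
from h import *
push()"
```

```text
yaw 166.3 push 9.0 along -1.9 fz -1.1 tool rel pivot e 0.0886 n 0.0393 t 18.07
```

Emit:
{"api": "step_arm", "payload": {"xyz": [[0, 0.006, 0], [0, 0.006, 0], [0, 0.006, 0]], "yaw": [0, 0, 0], "claw": [-1, -1, -1]}}

```text
time_s: 18.32
tcp_pos: [0.4488, 0.031, 0.0397]
eef_rot: [-179.9, -0.1, 166.3]
contact_force: [-0.4, -11.6, -1.4]
gripper_width: 0.0878
gripper_force: 5.8
```

```bash
python3 -c "
from h import *
push()"
```

```text
yaw 166.3 push 11.4 along -2.4 fz -1.4 tool rel pivot e 0.0887 n 0.0399 t 18.32
```

Emit:
{"api": "step_arm", "payload": {"xyz": [[0, 0.002, 0], [0, 0.002, 0], [0, 0.002, 0], [0, 0.002, 0], [0, 0.002, 0], [0, 0.002, 0]], "yaw": [0, 0, 0, 0, 0, 0], "claw": [-1, -1, -1, -1, -1, -1]}}

```text
time_s: 18.82
tcp_pos: [0.4488, 0.0312, 0.0397]
eef_rot: [-179.9, -0.1, 166.3]
contact_force: [-0.0, -13.4, -2.4]
gripper_width: 0.0877
gripper_force: 6.3
```

Emit:
{"api": "step_arm", "payload": {"xyz": [[0, 0, 0], [0, 0, 0], [0, 0, 0], [0, 0, 0], [0, 0, 0], [0, 0, 0], [0, 0, 0], [0, 0, 0], [0, 0, 0], [0, 0, 0], [0, 0, 0], [0, 0, 0], [0, 0, 0], [0, 0, 0]], "yaw": [0, 0, 0, 0, 0, 0, 0, 0, 0, 0, 0, 0, 0, 0], "claw": [-1, -1, -1, -1, -1, -1, -1, -1, -1, -1, -1, -1, -1, -1]}}

```text
time_s: 19.98
tcp_pos: [0.4488, 0.0312, 0.0397]
eef_rot: [-179.9, -0.1, 166.3]
contact_force: [-0.1, -12.4, -1.1]
gripper_width: 0.0875
gripper_force: 6.3
```

```bash
python3 -c "
from h import *
push()"
```

```text
yaw 166.3 push 12.1 along -2.9 fz -1.1 tool rel pivot e 0.0887 n 0.0401 t 19.98
```

I held about 12 N for more than a second. Now I back off, lift clear and check.

Emit:
{"api": "step_arm", "payload": {"xyz": [[0, -0.01, 0], [0, -0.03, 0], [0, -0.06, 0], [0, -0.1, 0], [0, -0.12, 0], [0, -0.12, 0], [0, -0.12, -0.1], [0, -0.12, -0.25], [0, -0.12, -0.4], [0, -0.12, -0.55], [0, -0.12, -0.7], [0, -0.12, -0.7], [0, -0.12, -0.7]], "yaw": [0, 0, 0, 0, 0, 0, 0, 0, 0, 0, 0, 0, 0], "claw": [-1, -1, -1, -1, -1, -1, -1, -1, -1, -1, -1, -1, -1]}}

```text
time_s: 21.07
tcp_pos: [0.4452, 0.01, 0.1818]
eef_rot: [179.8, 0.2, 166.3]
contact_force: [-0.4, -0.9, -0.2]
gripper_width: 0.0877
gripper_force: 0.0
```

Run:
```python
from h import *
s=status.get_state(); print(s["tcp_pos"],s["contact_force"].round(1))
u=np.array([np.cos(np.radians(-11.2)),np.sin(np.radians(-11.2))]);v=np.array([-u[1],u[0]])
for n,box in (("scene",(245,295,205,245)),("side",(230,300,190,245))):
    im,d,K,D,W=snap(n); hsv=cv2.cvtColor(im,cv2.COLOR_BGR2HSV)
    x0,x1,y0,y1=box
    m=np.zeros(im.shape[:2],np.uint8); m[y0:y1,x0:x1]=cv2.inRange(hsv,(10,70,60),(35,255,255))[y0:y1,x0:x1]
    c=np.vstack(cv2.findContours(m,0,1)[0]); h=cv2.convexHull(c).reshape(-1,2)
    # upper half of hull = far rim of the top, cast on dial plane, fit circle
    P=onplane(h,.034,K,D,W)[:,:2]; print(n,"hull",h.min(0),h.max(0))
    cand=np.array([.572,-.038]); 
    ring=[np.r_[cand+.026*np.array([np.cos(t),np.sin(t)]),z] for z in(.012,.034) for t in np.linspace(0,6.28,60)]
    q=proj(ring,K,D,W); print(" expected bbox at nest",q.min(0).round(1),q.max(0).round(1))
    b=(hsv[...,2]<60).astype(np.uint8); N,L,S,C=cv2.connectedComponentsWithStats(b)
    O=np.array([.5255,-.0288]); 
    for a in (-191,-193,-195):
        k=np.r_[O+.112*np.array([np.cos(np.radians(a)),np.sin(np.radians(a))]),.045]; pk=proj([k],K,D,W)[0]
        print(" knob exp",a,pk.round(1))
    for i in range(1,N):
        if np.hypot(*(C[i]-pk))<12 and S[i,4]>15: print(" dark",C[i].round(1),S[i,4])
    f=np.load(n+"0.npz")["im"]; df=(cv2.absdiff(f,im).max(2)>60).astype(np.uint8); df=cv2.morphologyEx(df,cv2.MORPH_OPEN,np.ones((3,3))); N,L,S,C=cv2.connectedComponentsWithStats(df); print(" changed",[(C[i].astype(int).tolist(),int(S[i,4])) for i in range(1,N) if S[i,4]>40])
```

```text
[0.44515072 0.01000582 0.18180759] [-0.4 -0.9 -0.2]
scene hull [257 220] [278 241]
 expected bbox at nest [255.9 219.9] [278. 241.]
 knob exp -191 [240.9 188.1]
 knob exp -193 [242.3 187.8]
 knob exp -195 [243.8 187.4]
 dark [241.1 187.4] 39
 changed [([206, 35], 838), ([244, 8], 841), ([377, 14], 921), ([130, 30], 198), ([187, 21], 53), ([155, 29], 44), ([259, 103], 7985), ([386, 37], 56), ([191, 95], 103), ([141, 108], 58), ([130, 133], 331), ([185, 147], 125), ([192, 199], 6760), ([344, 181], 311), ([262, 223], 55), ([268, 236], 168)]
side hull [244 207] [265 225]
 expected bbox at nest [243.6 205.1] [266.1 225.6]
 knob exp -191 [322.4 218.3]
 knob exp -193 [322.1 219.3]
 knob exp -195 [321.6 220.3]
 dark [322.7 219.5] 58
 changed [([320, 5], 357), ([390, 3], 300), ([432, 5], 444), ([292, 20], 53), ([327, 27], 902), ([313, 107], 5395), ([513, 122], 266), ([489, 180], 414), ([362, 217], 8546), ([502, 332], 10504), ([255, 220], 175), ([468, 239], 336), ([497, 263], 269), ([547, 288], 179), ([263, 321], 770), ([398, 416], 242)]
```

```bash
python3 -c "
from plant import job
print(job.close_job())"
```

```text
the job is handed in; nothing more can be done
None
```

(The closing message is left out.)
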